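# Mix a pool-water sample and hold the photometer's selector on its third click

## Task

Mix the tall capped sample tube from the rack by turning it right upside down in the air, then stand it upright in the photometer's round well, right down on the bottom, and let go of it. Then turn the photometer's sprung selector clockwise by feel, counting three clicks from its off stop and never running on to the fourth, and finish with the fingers still holding it on the third click for the reading (it springs back to off when released), leaving the other things on the table where they are.

Things in the scene. Friction and masses are not known exactly. Their poses are not given: they have to be found in the camera images.
- tube: the sample tube: clear glass tube 24 mm in diameter and 100 mm tall with a ribbed black screw cap 28 mm in diameter and 28 mm high on top, 128 mm tall in all, 60 g, closed. Origin at the centre of its flat foot, z along it towards the cap. At the start it stands upright in one of the three holes of the rack (which one varies); it is the only tall thing there.
- tube_cap (a point): point on the tube's axis in the middle of its cap, 114 mm above the tube's foot
- rack: white plastic block 54 x 178 x 32 mm (x, y, z), fixed on the table, with three holes 28 mm in diameter and 22 mm deep in a row along its y at y = -58, 0 and 58 mm. Origin at the centre of its underside. The tube and two short vials stand in the holes.
- photometer: grey bench instrument 160 x 240 x 60 mm (x, y, z), fixed on the table; origin at the centre of its underside. On its flat top (60 mm up): the round well with a black collar at x = 22, y = 66 mm; the black selector knob at x = -22, y = -66 mm; a small display and keys, all flush.
- well_floor (a point): centre of the flat bottom of the well, 15 mm above the photometer's underside. The well is 30 mm wide in the case (31 mm in the collar) and 55 mm deep in all from the collar's rim; a seated tube stands 73 mm out of the collar.
- well_mouth (a point): centre of the well's mouth at the collar's rim (10 mm high collar, 46 mm across), 70 mm above the photometer's underside
- selector (a joint): selector angle, rad, about a vertical axis: 0 at off (its start), growing clockwise seen from above. Clicks every 0.393 rad (22.5 deg): third at 1.178, fourth 1.571, end 1.963. A spring drives it back to off from anywhere (0.12 Nm at off, 0.145 Nm at the third click); the detent adds 0.07 Nm just past each click and takes off as much just before the next, so it drops into each click.
- selector_grip (a point): on the selector's axis, mid height of its grip bar, 80 mm above the table. Black upright bar 46 long, 14 wide, 28 mm high (66 to 94 mm up) on a skirt 48 mm across. Site x lies along the bar to its end with the white line, y across its width. At off x points 67.5 deg anticlockwise (from above) of the photometer's x, at the third click along it. Each click has a line on the case with its number in dots.
- vial_a: short vial in the rack, 26 mm in diameter and 52 mm tall, white cap; leave alone
- vial_b: the other short vial, the same; leave alone
- tin: round metal tin, 56 mm across, 18 mm high, near the robot; leave alone
- sample_bottle: white plastic bottle 60 mm across, 115 mm tall, beyond the work; leave alone
- flask: blue drinking flask, 72 mm across, 240 mm tall, beyond on the left; leave alone
- phone: black phone lying flat, 75 x 155 x 9 mm, near right; leave alone
- pen: black pen lying, 135 mm long, 11 mm thick, near left; leave alone
There are look-alikes about, which are no part of the job. What is shaped like the tube but purple is not meant.

How it is judged:
By the outcome, as a careful person would: the job done as asked, in the order asked, and still so for the second after the job is handed in, while the arm keeps its last pose, push and grip.
It also fails if it takes over 64 s, if anything falls off the work surface, if the arm or the gripper's body presses on something with over 40 N, if the wrist force passes 120 N, or if a joint passes its speed limit or range.

## Robot

A 6-joint arm with a two-finger parallel gripper is mounted at the origin on the work surface. World frame = base frame: x ahead of the robot, y to its left, z up, the work surface at z = 0. Lengths are in m, angles in rad, forces in N, time in s.
With the tool pointing down it reaches from about 0.3 to 0.875 m from the base axis. Payload 6.4 kg.
Tool frame: the origin (TCP) lies where the fingers leave the gripper's body, on its centre line; the fingertips stand 73 mm ahead of it and the grasp point (between the pads) lies 54 mm ahead of it (ctrl.pinch_z is the distance from the TCP to the grasp point, in m); z points along the fingers, y is the direction in which the jaws open and shut (so a half turn about z gives the same grasp; the last joint's range is limited). The gripper opens to 85 mm and grips with 20 to 120 N. Pads are 22 mm wide; open, the fingers measure 114 mm over their backs; the gripper's body (76 mm by 85 mm) begins 54 mm behind the grasp point. The pads swing forward as they close: fully open they stand 13 mm farther back than shut.
Start: joints at [-1.435, 0.181, 1.607, -0, 1.354, -0.206], TCP at [0.193, -0.542, 0.304] pointing down, gripper open.
Joint ranges: [-2.99, 2.99], [-0.89, 2.07], [0.3, 2.58], [-1.14, 4.28], [0, 2.63], [-3.12, 3.12]. Speed limits (rad/s): [2.57, 2.57, 3.01, 3.14, 3.14, 3.14].

## Interface

Orientations are given as a unit quaternion [w, x, y, z].
In Python, from bench import ctrl, camera, camera_model gives the robot as it stands.
- The arm moves only by the tool arm_command, never from a script. Its argument "series" is a list of rows, each a list of 7 numbers: the shift along the tool's x, y, z in m, then the turn, a rotation vector about the tool's x, y, z in degrees, then the finger opening in m, from 0 to 0.0854. In form: [[tx, ty, tz, rx, ry, rz, gripper], ...]. A call has exactly 5 rows; each row is the pose to reach, as a shift and turn from the pose commanded when the call began, along the tool's axes at that moment; what a row does not reach only later rows make up. A row lasts 1/10 s, in which the tool goes at most 50 mm and 8.59 degrees, less where a joint would pass 70% of its speed; a pose out of reach is approached as far as the arm can. A call with a gripper value outside its range is refused whole. The fingers move at their own pace and stop on an object; the grip force is fixed at half the most. Time passes only in rows, so rows that repeat a pose let the fingers close, or fill a call up. It gives the time, the measured TCP pose, the force and the opening at its end, in the units of the state.
- ctrl.get_obs(): the state, without advancing time (a new reading comes with each control period).
- camera(name): name is "side" or "top" or "wrist"; returns (picture, depth): 480x640x3 uint8, red, green, blue; 480x640 float32, m along the optical axis (not along the pixel's ray), 0 where there is no reading.
- camera_model(name): a dict with "K" (3x3 intrinsics, pixels), "position" and "attitude" of the camera in the world. Camera axes: x right, y down, z forward; pixel columns grow to the right and rows downward; lengths in m; the calibration is good to about 2 mm. The wrist camera is an equidistant fisheye: a pixel r from the principal point sees the ray r / f radians off the axis. A picture is of the moment at which its call begins: read the wrist's pose just before it. camera_model takes no time and is no camera call; for the wrist camera it gives the pose at the moment of the call.
- ctrl.hand_in(): hands the job in, once; it reports no verdict.
The state is a dict: "time_s": time; "q": joint angles; "dq": joint speeds; "joint_efforts": joint torques, N m; "eef_pos": TCP position; "eef_rot": TCP orientation; "wrist_force": force on the tool from outside, world axes, zero at the start; "torque": the same for the moment, N m; "opening": opening from 0.0 (shut) to 1.0 (fully open).
Only numpy, scipy, OpenCV 4.12 (cv2) and the standard library are available. Lean on these libraries where they do the work, as an engineer would, in place of code of your own. Each camera call takes 0.05 s, during which the arm holds its last target. There are 200 camera calls.

## Working session

There is one attempt and no reset: what is moved stays moved. The work goes in short steps, Python scripts to look and compute and a tool call to move; the robot and the scene stay as the last step left them, time stands still between calls to the robot, and variables do not carry over. Pictures are saved under pics/ and viewed, about 8 in all and at most 12, crops included, and the job is handed in when it is done.

Besides the shell and the picture viewer there is one more tool, called by a JSON object that holds its "op" and its "data". arm_command: Moves the arm, as the interface text tells. Its arguments: {"type":"object","properties":{"series":{"type":"array","items":{"type":"array","items":{"type":"number"}}}},"required":["series"]}

```bash
ls; mkdir -p pics
python3 - <<'E'
from bench import ctrl,camera,camera_model
import cv2,numpy as np
for n in("top","side"):
    p,d=camera(n);np.savez(f"pics/{n}.npz",p=p,d=d)
    cv2.imwrite(f"pics/{n}0.png",p[:,:,::-1]);m=camera_model(n);print(n,m)
o=ctrl.get_obs();print(o)
E
```

```text
pics
top {'K': array([[501.12141759,   0.        , 312.41744969],
       [  0.        , 501.12141759, 233.34800055],
       [  0.        ,   0.        ,   1.        ]]), 'position': array([0.4585379 , 0.01795098, 1.09299896]), 'attitude': array([-0.0218153 ,  0.70772729, -0.70569445,  0.02532825])}
side {'K': array([[438.8309776 ,   0.        , 319.78008758],
       [  0.        , 438.8309776 , 241.67104846],
       [  0.        ,   0.        ,   1.        ]]), 'position': array([0.1262083 , 0.65416865, 0.58304629]), 'attitude': array([ 0.14307136, -0.24714801,  0.83816422, -0.46468182])}
{'time_s': 0.1, 'q': array([-1.43529347e+00,  1.81462674e-01,  1.60793155e+00,  3.64895403e-08,
        1.35379325e+00, -2.06295268e-01]), 'dq': array([ 0.00081616, -0.00304498, -0.0035503 , -0.00034077,  0.00047674,
       -0.00100822]), 'joint_efforts': array([ 1.26729028e-04, -4.45882308e+01, -3.52239382e+01, -1.89995385e-04,
        4.07593354e-03,  3.38127597e-05]), 'eef_pos': array([ 0.19269442, -0.54133432,  0.30306506]), 'eef_rot': array([-7.96914693e-04,  9.85431951e-01,  1.70068323e-01,  2.82373689e-05]), 'wrist_force': array([-0.44424958, -0.0760825 , -0.10978187]), 'torque': array([-0.01243573,  0.02082454, -0.03146729]), 'opening': 0.9986337430378619}
```

View pics/top0.png

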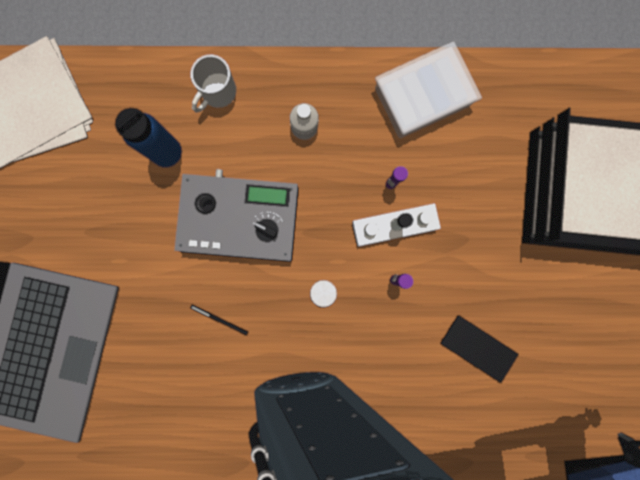

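View pics/side0.png

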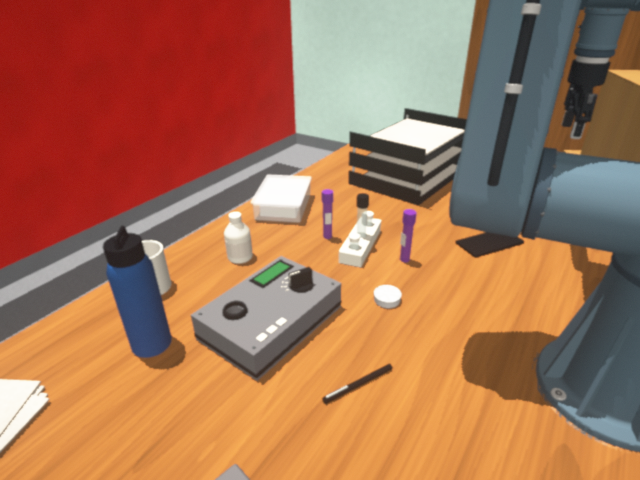

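```bash
cat > h.py <<'E'
import numpy as np,cv2
from scipy.spatial.transform import Rotation as R
def rot(q): return R.from_quat(np.r_[q[1:],q[0]])
def world(m,d):
    v,u=np.mgrid[:d.shape[0],:d.shape[1]];K=m["K"]
    c=np.stack([(u-K[0,2])/K[0,0]*d,(v-K[1,2])/K[1,1]*d,d],-1)
    return rot(m["attitude"]).apply(c.reshape(-1,3)).reshape(c.shape)+m["position"]
def rayz(m,u,v,z):
    K=m["K"];r=rot(m["attitude"]).apply([(u-K[0,2])/K[0,0],(v-K[1,2])/K[1,1],1]);return m["position"]+r*(z-m["position"][2])/r[2]
E
python3 - <<'E'
from h import *
from bench import camera_model
f=np.load("pics/top.npz");m=camera_model("top");W=world(m,f["d"]);p=f["p"].astype(int)
def rect(n,r0,r1,c0,c1,z0,z1,extra=None):
    w=W[r0:r1,c0:c1];k=(w[...,2]>z0)&(w[...,2]<z1)
    if extra is not None:k&=extra[r0:r1,c0:c1]
    q=w[k];print(n,len(q),q.mean(0).round(4),np.round(cv2.minAreaRect(q[:,:2].astype(np.float32)*1000),1))
    return q
print("table z",np.median(W[300:330,150:180,2]))
rect("photo",160,275,165,310,.052,.066)
rect("rack",195,255,345,445,.026,.04)
rect("cap",195,255,380,425,.125,.15)
rect("knob",195,255,240,290,.085,.1)
rect("collar",185,220,190,220,.067,.075)
rect("purple1",160,195,380,415,.11,.15)
rect("purple2",265,300,380,420,.11,.15)
rect("bottle",95,145,280,325,.1,.13)
rect("vials",195,255,345,445,.055,.075)
for n,u,v,z in(("cap",405,220,.138),("collar",205,203.5,.07),("knob",265.5,229.5,.094)):print(n,rayz(m,u,v,z).round(4))
f=np.load("pics/side.npz");m=camera_model("side");W=world(m,f["d"])
rect("s cap",192,210,350,375,.105,.15);rect("s knob",262,295,285,318,.08,.1);rect("s photo",255,345,190,345,.054,.066)
big=np.hstack([cv2.resize(p[180:260,175:300].astype(np.uint8),(500,320),interpolation=2),])
cv2.imwrite("pics/c.png",big[:,:,::-1])
E
```

```text
table z 0.000819286447145795Traceback (most recent call last):
  File "<stdin>", line 10, in <module>
  File "<stdin>", line 7, in rect
    return _wrapfunc(a, 'round', decimals=decimals, out=out)
    return _wrapit(obj, method, *args, **kwds)
    conv = _array_converter(obj)
ValueError: setting an array element with a sequence. The requested array has an inhomogeneous shape after 1 dimensions. The detected shape was (3,) + inhomogeneous part.
```

Run:
```python
from h import *
from bench import camera_model
f=np.load("pics/top.npz");m=camera_model("top");W=world(m,f["d"]);p=f["p"].astype(int)
def rect(n,r0,r1,c0,c1,z0,z1):
    w=W[r0:r1,c0:c1];k=(w[...,2]>z0)&(w[...,2]<z1);q=w[k]
    if len(q)<4: print(n,len(q));return
    a=cv2.minAreaRect(q[:,:2].astype(np.float32)*1000);print(n,len(q),q.mean(0).round(4),np.round(np.r_[a[0],a[1],a[2]],1))
rect("photo",160,275,165,310,.052,.066)
rect("rack",195,255,345,445,.026,.04)
rect("cap",195,255,380,425,.125,.15)
rect("knob",195,255,240,290,.085,.1)
rect("collar",185,220,190,220,.067,.075)
rect("purple1",160,195,380,415,.11,.15)
rect("purple2",265,300,380,420,.11,.15)
rect("bottle",95,145,280,325,.1,.13)
rect("vials",195,255,345,445,.055,.075)
for n,u,v,z in(("cap",405,220,.138),("collar",205,203.5,.07),("knob",265.5,229.5,.094)):print(n,rayz(m,u,v,z).round(4))
f=np.load("pics/side.npz");m=camera_model("side");W=world(m,f["d"])
rect("s cap",192,210,350,375,.105,.15);rect("s knob",262,295,285,318,.08,.1);rect("s photo",255,345,190,345,.054,.066)
```

```text
photo 8223 [0.5611 0.1718 0.0608] [576.3 189.6 279.2 186.3  85.2]
rack 1545 [ 0.5475 -0.162   0.0322] [ 549.3 -166.    54.1  178.9   12.1]
cap 187 [ 0.5487 -0.1649  0.1371] [ 548.9 -165.6   27.1   28.1    2. ]
knob 163 [0.5339 0.1072 0.0941] [534.1 107.6  46.3  13.6  63.5]
collar 155 [0.5887 0.2339 0.0703] [588.3 234.7  42.6  42.7  68.1]
purple1 192 [ 0.6398 -0.1565  0.1265] [ 641.1 -157.4   27.6   27.7   64.8]
purple2 190 [ 0.4321 -0.1645  0.1269] [ 431.7 -165.3   27.7   26.9    9.4]
bottle 172 [0.7668 0.0316 0.1141] [768.   31.5  26.7  26.4  65.9]
vials 274 [ 0.5488 -0.165   0.0621] [ 549.2 -165.5   25.1  141.6   12.2]
cap [ 0.5485 -0.164   0.138 ]
collar [0.5876 0.2335 0.07  ]
knob [0.5327 0.1068 0.094 ]
s cap 200 [ 0.5472 -0.1594  0.1274] [ 549.2 -163.9   27.8   29.4   60.9]
s knob 244 [0.5334 0.1107 0.0904] [535.5 108.   45.9  16.7  62.9]
s photo 6536 [0.5589 0.1865 0.061 ] [563.1 170.3 242.8 163.   85.2]
```

{"op": "arm_command", "data": {"series": [[0.22,-0.112,0,0,0,0,0.085],[0.22,-0.112,0,0,0,0,0.085],[0.22,-0.112,0,0,0,0,0.085],[0.22,-0.112,0,0,0,0,0.085],[0.22,-0.112,0,0,0,0,0.085]]}}

```text
time_s: 0.6
eef_pos: [0.3635, -0.3606, 0.3036]
eef_rot: [-0.0, 0.985, 0.17, -0.0]
wrist_force: [0.9, -0.6, 0.8]
opening: 0.996
```

{"op": "arm_command", "data": {"series": [[0.22,-0.112,0,0,0,0,0.085],[0.22,-0.112,0,0,0,0,0.085],[0.22,-0.112,0,0,0,0,0.085],[0.22,-0.112,0,0,0,0,0.085],[0.22,-0.112,0,0,0,0,0.085]]}}

```text
time_s: 1.1
eef_pos: [0.5333, -0.1811, 0.3036]
eef_rot: [-0.0, 0.985, 0.17, -0.0]
wrist_force: [0.1, -1.8, -0.0]
opening: 0.993
```

{"op": "arm_command", "data": {"series": [[0.022,-0.011,0,0,0,0,0.085],[0.022,-0.011,0.03,0,0,0,0.085],[0.022,-0.011,0.06,0,0,0,0.085],[0.022,-0.011,0.07,0,0,0,0.085],[0.022,-0.011,0.07,0,0,0,0.085]]}}

```text
time_s: 1.6
eef_pos: [0.5482, -0.165, 0.2319]
eef_rot: [-0.001, 0.985, 0.17, -0.002]
wrist_force: [-0.3, 0.7, 0.2]
opening: 0.998
```

Run:
```python
from h import *
from bench import *
m=camera_model("wrist");p,d=camera("wrist");print(m,ctrl.get_obs()["eef_pos"],ctrl.get_obs()["q"],ctrl.pinch_z)
cv2.imwrite("pics/w1.png",p[:,:,::-1])
```

```text
{'K': array([[371.64829954,   0.        , 325.31019841],
       [  0.        , 371.64829954, 239.37983517],
       [  0.        ,   0.        ,   1.        ]]), 'position': array([ 0.62748526, -0.13668945,  0.30187173]), 'attitude': array([ 0.13363221,  0.80595299, -0.56848478, -0.09699112])} [ 0.54900924 -0.16556975  0.23367241] [-4.99796386e-01  2.49713193e-01  1.67394684e+00 -2.74348664e-05
  1.21931205e+00  7.29492184e-01] 0.0539
```

View pics/w1.png

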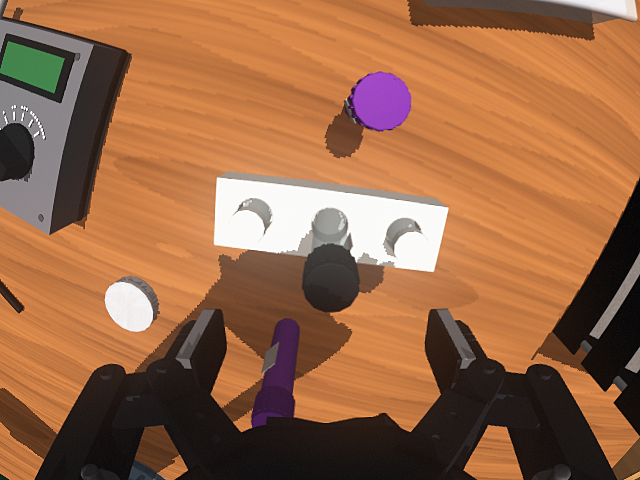

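{"op": "arm_command", "data": {"series": [[0,0,0.04,0,0,0,0.085],[0,0,0.058,0,0,0,0.085],[0,0,0.058,0,0,0,0.04],[0,0,0.058,0,0,0,0.0],[0,0,0.058,0,0,0,0.0]]}}

```text
time_s: 2.15
eef_pos: [0.5505, -0.1663, 0.1784]
eef_rot: [0.001, 0.985, 0.17, 0.002]
wrist_force: [0.2, -0.0, 0.6]
opening: 0.506
```

{"op": "arm_command", "data": {"series": [[0,0,0,0,0,0,0],[0,0,0,0,0,0,0],[0,0,0,0,0,0,0],[0,0,0,0,0,0,0],[0,0,0,0,0,0,0]]}}

```text
time_s: 2.65
eef_pos: [0.5504, -0.1661, 0.1781]
eef_rot: [0.001, 0.985, 0.17, 0.001]
wrist_force: [-1.4, 0.3, 5.6]
opening: 0.307
```

Run:
```python
from bench import *
o=ctrl.get_obs();print(o)
```

```text
{'time_s': 2.65, 'q': array([-4.99412432e-01,  3.21589875e-01,  1.70850509e+00, -1.45064107e-05,
        1.10771712e+00,  7.29508177e-01]), 'dq': array([ 0.0023247 ,  0.00127127,  0.00035167,  0.00050032,  0.00198408,
       -0.00027592]), 'joint_efforts': array([-1.84462813e-02, -4.37058270e+01, -2.84267253e+01,  4.17581439e-03,
       -2.23680879e-01, -2.35829692e-03]), 'eef_pos': array([ 0.55039751, -0.16607806,  0.17811005]), 'eef_rot': array([0.00117945, 0.98542335, 0.17010949, 0.0014772 ]), 'wrist_force': array([-1.40091097,  0.27302854,  5.57951248]), 'torque': array([0.0941779 , 0.04984714, 0.01418133]), 'opening': 0.3067732495579251}
```

{"op": "arm_command", "data": {"series": [[0,0,-0.03,0,0,0,0],[0,0,-0.07,0,0,0,0],[0,0,-0.115,0,0,0,0],[0,0,-0.16,0,0,0,0],[0,0,-0.19,0,0,0,0]]}}

```text
time_s: 3.15
eef_pos: [0.5498, -0.1657, 0.3705]
eef_rot: [0.002, 0.985, 0.17, 0.002]
wrist_force: [1.5, -0.2, -0.7]
opening: 0.31
```

{"op": "arm_command", "data": {"series": [[0.0275,-0.0246,-0.0027,5.67,6.34,0,0],[0.0545,-0.0487,-0.0109,11.33,12.67,0,0],[0.0802,-0.0717,-0.0243,17.0,19.01,0,0],[0.1042,-0.0932,-0.0427,22.66,25.35,0,0],[0.1259,-0.1126,-0.0657,28.33,31.68,0,0]]}}

```text
time_s: 3.65
eef_pos: [0.6304, -0.0161, 0.4328]
eef_rot: [-0.286, 0.917, 0.159, 0.227]
wrist_force: [-0.1, 0.4, -1.6]
opening: 0.31
```

Run:
```python
from bench import *
from h import *
o=ctrl.get_obs();print(o["q"].round(3),o["eef_pos"],rot(o["eef_rot"]).as_matrix().round(3),o["opening"])
```

```text
[-0.495  0.132  1.534  0.75   1.498  0.667] [ 0.63043532 -0.01607536  0.4328361 ] [[ 0.847  0.421  0.325]
 [ 0.161 -0.786  0.597]
 [ 0.507 -0.453 -0.733]] 0.3095847680659729
```

{"op": "arm_command", "data": {"series": [[0.0275,-0.0246,-0.0027,5.67,6.34,0,0],[0.0545,-0.0487,-0.0109,11.33,12.67,0,0],[0.0802,-0.0717,-0.0243,17.0,19.01,0,0],[0.1042,-0.0932,-0.0427,22.66,25.35,0,0],[0.1259,-0.1126,-0.0657,28.33,31.68,0,0]]}}

```text
time_s: 4.15
eef_pos: [0.6683, 0.0536, 0.5959]
eef_rot: [-0.531, 0.725, 0.126, 0.421]
wrist_force: [0.8, 1.2, -0.7]
opening: 0.309
```

{"op": "arm_command", "data": {"series": [[0.0275,-0.0246,-0.0027,5.67,6.34,0,0],[0.0545,-0.0487,-0.0109,11.33,12.67,0,0],[0.0802,-0.0717,-0.0243,17.0,19.01,0,0],[0.1042,-0.0932,-0.0427,22.66,25.35,0,0],[0.1259,-0.1126,-0.0657,28.33,31.68,0,0]]}}

```text
time_s: 4.65
eef_pos: [0.6433, 0.0084, 0.7699]
eef_rot: [0.704, -0.433, -0.076, -0.558]
wrist_force: [0.5, 2.0, -0.1]
opening: 0.309
```

{"op": "arm_command", "data": {"series": [[0.0275,-0.0246,-0.0027,5.67,6.34,0,0],[0.0545,-0.0487,-0.0109,11.33,12.67,0,0],[0.0802,-0.0717,-0.0243,17.0,19.01,0,0],[0.1042,-0.0932,-0.0427,22.66,25.35,0,0],[0.1259,-0.1126,-0.0657,28.33,31.68,0,0]]}}

```text
time_s: 5.15
eef_pos: [0.5686, -0.1282, 0.8633]
eef_rot: [0.781, -0.083, -0.015, -0.619]
wrist_force: [-1.1, 0.4, -0.6]
opening: 0.307
```

Run:
```python
from bench import *
from h import *
o=ctrl.get_obs();print(o["q"].round(3),o["eef_pos"],rot(o["eef_rot"]).as_matrix().round(3),o["opening"])
```

```text
[-0.498  0.127  1.526  2.972  1.654  0.715] [ 0.56860692 -0.12823431  0.86330807] [[ 0.233  0.969  0.079]
 [-0.964  0.22   0.148]
 [ 0.126 -0.11   0.986]] 0.3066165087721962
```

{"op": "arm_command", "data": {"series": [[0.0158,-0.0142,-0.0009,3.25,3.63,0,0],[0.0314,-0.0281,-0.0036,6.47,7.23,0,0],[0.0314,-0.0281,-0.0036,6.47,7.23,0,0],[0.0314,-0.0281,-0.0036,6.47,7.23,0,0],[0.0314,-0.0281,-0.0036,6.47,7.23,0,0]]}}

```text
time_s: 5.65
eef_pos: [0.5499, -0.1637, 0.8661]
eef_rot: [0.784, -0.004, -0.001, -0.621]
wrist_force: [0.1, 1.3, -0.5]
opening: 0.312
```

Run:
```python
from bench import *
from h import *
o=ctrl.get_obs();print(o["q"].round(3),o["eef_pos"],rot(o["eef_rot"]).as_matrix().round(3),o["opening"])
p,d=camera("top");q,d=camera("side")
cv2.imwrite("pics/inv.png",cv2.resize(np.hstack([p,q]),(800,300))[:,:,::-1])
```

```text
[-0.499  0.128  1.527  3.134  1.655  0.729] [ 0.54994435 -0.16367753  0.86607359] [[ 0.229  0.974  0.003]
 [-0.974  0.229  0.007]
 [ 0.006 -0.005  1.   ]] 0.31186129393449274
```

View pics/inv.png

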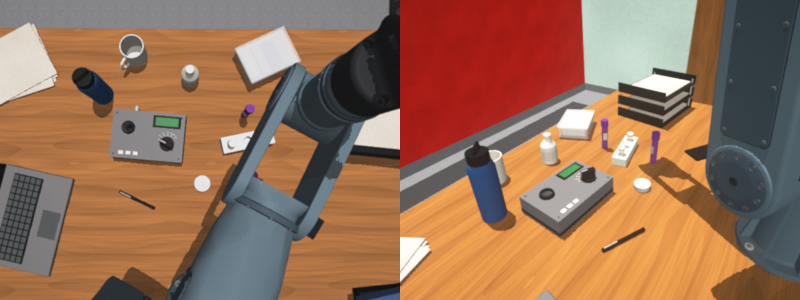

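Both views show the rack's middle hole (≈240,143 in the left half) empty and the gripper out of sight above; the tool axis reads straight up with the cap still held. Now I'll turn back.

{"op": "arm_command", "data": {"series": [[-0.0275,0.0246,-0.0027,-5.67,-6.34,0,0],[-0.0545,0.0487,-0.0109,-11.33,-12.67,0,0],[-0.0802,0.0717,-0.0243,-17.0,-19.01,0,0],[-0.1042,0.0932,-0.0427,-22.66,-25.35,0,0],[-0.1259,0.1126,-0.0657,-28.33,-31.68,0,0]]}}

```text
time_s: 6.25
eef_pos: [0.6311, -0.0149, 0.7983]
eef_rot: [0.729, -0.363, -0.063, -0.577]
wrist_force: [0.3, 0.6, -0.0]
opening: 0.309
```

{"op": "arm_command", "data": {"series": [[-0.0275,0.0246,-0.0027,-5.67,-6.34,0,0],[-0.0545,0.0487,-0.0109,-11.33,-12.67,0,0],[-0.0802,0.0717,-0.0243,-17.0,-19.01,0,0],[-0.1042,0.0932,-0.0427,-22.66,-25.35,0,0],[-0.1259,0.1126,-0.0657,-28.33,-31.68,0,0]]}}

```text
time_s: 6.75
eef_pos: [0.6686, 0.0537, 0.6345]
eef_rot: [-0.574, 0.67, 0.116, 0.455]
wrist_force: [1.5, 0.7, -0.3]
opening: 0.312
```

{"op": "arm_command", "data": {"series": [[-0.0275,0.0246,-0.0027,-5.67,-6.34,0,0],[-0.0545,0.0487,-0.0109,-11.33,-12.67,0,0],[-0.0802,0.0717,-0.0243,-17.0,-19.01,0,0],[-0.1042,0.0932,-0.0427,-22.66,-25.35,0,0],[-0.1259,0.1126,-0.0657,-28.33,-31.68,0,0]]}}

```text
time_s: 7.25
eef_pos: [0.6432, 0.0072, 0.4609]
eef_rot: [-0.342, 0.887, 0.153, 0.271]
wrist_force: [0.7, 0.2, -1.6]
opening: 0.314
```

{"op": "arm_command", "data": {"series": [[-0.0275,0.0246,-0.0027,-5.67,-6.34,0,0],[-0.0545,0.0487,-0.0109,-11.33,-12.67,0,0],[-0.0802,0.0717,-0.0243,-17.0,-19.01,0,0],[-0.1042,0.0932,-0.0427,-22.66,-25.35,0,0],[-0.1259,0.1126,-0.0657,-28.33,-31.68,0,0]]}}

```text
time_s: 7.75
eef_pos: [0.5685, -0.1299, 0.3688]
eef_rot: [-0.064, 0.982, 0.17, 0.05]
wrist_force: [0.7, 0.8, -0.9]
opening: 0.308
```

{"op": "arm_command", "data": {"series": [[-0.0158,0.0142,-0.0009,-3.25,-3.63,0,0],[-0.0314,0.0281,-0.0036,-6.47,-7.23,0,0],[-0.0314,0.0281,-0.0036,-6.47,-7.23,0,0],[-0.0314,0.0281,-0.0036,-6.47,-7.23,0,0],[-0.0314,0.0281,-0.0036,-6.47,-7.23,0,0]]}}

```text
time_s: 8.25
eef_pos: [0.5495, -0.1651, 0.3659]
eef_rot: [-0.001, 0.985, 0.17, 0.001]
wrist_force: [0.5, -0.9, -0.4]
opening: 0.311
```

Run:
```python
from bench import *
from h import *
o=ctrl.get_obs();print(o["q"].round(3),o["eef_pos"],rot(o["eef_rot"]).as_matrix().round(3),o["opening"])
M=rot(o["eef_rot"]).as_matrix();print("to above well, tool axes",(M.T@(np.array([.588,.2345,.36])-o["eef_pos"])).round(4))
```

```text
[-0.499  0.132  1.537  0.002  1.472  0.729] [ 0.54948709 -0.16506182  0.36591529] [[ 0.942  0.335  0.001]
 [ 0.335 -0.942  0.002]
 [ 0.001 -0.001 -1.   ]] 0.3111941265837844
to above well, tool axes [ 0.1703 -0.3635  0.0066]
```

{"op": "arm_command", "data": {"series": [[0.085,-0.182,0,0,0,0,0],[0.085,-0.182,0,0,0,0,0],[0.085,-0.182,0,0,0,0,0],[0.085,-0.182,0,0,0,0,0],[0.085,-0.182,0,0,0,0,0]]}}

```text
time_s: 8.75
eef_pos: [0.5681, 0.0405, 0.3661]
eef_rot: [-0.002, 0.985, 0.173, 0.001]
wrist_force: [-0.4, -0.6, -1.4]
opening: 0.314
```

{"op": "arm_command", "data": {"series": [[0.085,-0.182,0,0,0,0,0],[0.085,-0.182,0.01,0,0,0,0],[0.085,-0.182,0.03,0,0,0,0],[0.085,-0.182,0.06,0,0,0,0],[0.085,-0.182,0.09,0,0,0,0]]}}

```text
time_s: 9.25
eef_pos: [0.5884, 0.2382, 0.2773]
eef_rot: [-0.001, 0.985, 0.172, 0.003]
wrist_force: [0.3, -0.5, -0.4]
opening: 0.316
```

Run:
```python
from bench import *
from h import *
p,d=camera("wrist");m=camera_model("wrist");o=ctrl.get_obs();print(o["eef_pos"],o["opening"],o["eef_rot"].round(4))
q,d2=camera("side");np.savez("pics/w2.npz",p=p,d=d,q=q,d2=d2,pos=m["position"],att=m["attitude"])
cv2.imwrite("pics/w2.png",np.hstack([cv2.resize(p,(448,336)),cv2.resize(q[200:360,160:320],(336,336))])[:,:,::-1])
```

```text
[0.58430779 0.23784971 0.2670539 ] 0.3115943041738785 [-0.0011  0.9851  0.1717 -0.0044]
```

View pics/w2.png

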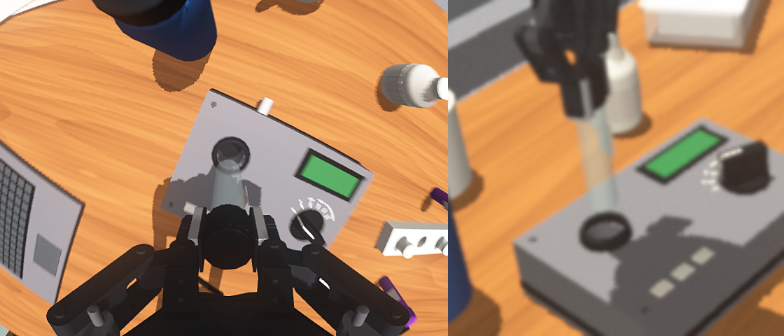

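```bash
cat >> h.py <<'E'
def fish(K,pos,att,u,v,d):
    x=(u-K[0,2])/K[0,0];y=(v-K[1,2])/K[1,1];t=np.hypot(x,y)+1e-9
    c=np.stack([np.sin(t)*x/t,np.sin(t)*y/t,np.cos(t)],-1);c=c/c[...,2:]*d[...,None]
    return rot(att).apply(c.reshape(-1,3)).reshape(c.shape)+pos
E
python3 - <<'E'
from bench import *
from h import *
f=np.load("pics/w2.npz");K=camera_model("wrist")["K"];v,u=np.mgrid[:480,:640]
W=fish(K,f["pos"],f["att"],u,v,f["d"].astype(float))
def st(n,k):
    q=W[k]
    if len(q)<5:print(n,len(q));return
    a=cv2.minAreaRect(q[:,:2].astype(np.float32)*1000);print(n,len(q),q.mean(0).round(4),np.round(np.r_[a[0],a[1],a[2]],1))
near=np.hypot(W[...,0]-.588,W[...,1]-.2345)<.05
st("collar",near&(W[...,2]>.066)&(W[...,2]<.076)&(v<260))
for z in np.arange(.1,.24,.02): st("glass %.2f"%z,near&(abs(W[...,2]-z)<.01))
kn=np.hypot(W[...,0]-.534,W[...,1]-.107)<.04
st("knob",kn&(abs(W[...,2]-.094)<.006))
W2=world(camera_model("side"),f["d2"]);W=W2;near=np.hypot(W[...,0]-.588,W[...,1]-.2345)<.05
for z in np.arange(.11,.23,.02): st("side glass %.2f"%z,near&(abs(W[...,2]-z)<.01))
st("side collar",near&(abs(W[...,2]-.071)<.005))
o=ctrl.get_obs();print(o["time_s"],o["eef_pos"],o["eef_rot"].round(4),o["dq"].round(3))
cv2.imwrite("pics/w2b.png",np.hstack([cv2.resize(f["p"][150:400,220:440],(528,600),interpolation=2)])[:,:,::-1])
E
```

```text
collar 0
glass 0.10 113 [0.5921 0.2418 0.1063] [590.6 240.5   8.5  22.7  14.8]
glass 0.12 353 [0.5924 0.2415 0.1204] [590.  240.3  10.4  23.3  16.8]
glass 0.14 476 [0.5924 0.241  0.1407] [590.3 238.6  11.2  25.8  13.5]
glass 0.16 704 [0.5924 0.2394 0.1604] [589.3 239.3  13.6  27.   20.4]
glass 0.18 847 [0.5928 0.2411 0.1802] [589.7 239.   13.7  26.4  16.4]
glass 0.20 1681 [0.5941 0.2421 0.2034] [593.3 241.8  10.7  53.8  22.1]
glass 0.22 7028 [0.5896 0.2404 0.2233] [584.8 239.7  28.9  53.4  10. ]
knob 0
side glass 0.11 120 [0.5762 0.2435 0.1108] [578.  242.2  23.3  13.7  46.3]
side glass 0.13 134 [0.5765 0.2437 0.13  ] [577.7 241.6  23.5  13.2  52.7]
side glass 0.15 156 [0.5768 0.2421 0.1502] [576.9 239.6  26.4  14.3  62. ]
side glass 0.17 158 [0.5768 0.2423 0.17  ] [577.7 239.3  26.4  15.1  60.7]
side glass 0.19 124 [0.5758 0.2437 0.1892] [581.3 237.4  20.9  43.1   9.4]
side glass 0.21 239 [0.5728 0.2475 0.2106] [573.5 240.9  49.8  17.1  87.1]
side collar 205 [0.5884 0.2373 0.0695] [589.3 235.7  41.   41.6  17.6]
9.35 [0.58392197 0.23584314 0.26875704] [-4.000e-04  9.852e-01  1.715e-01 -5.900e-03] [-0.047 -0.064 -0.054 -0.022  0.075 -0.024]
```

View pics/w2b.png

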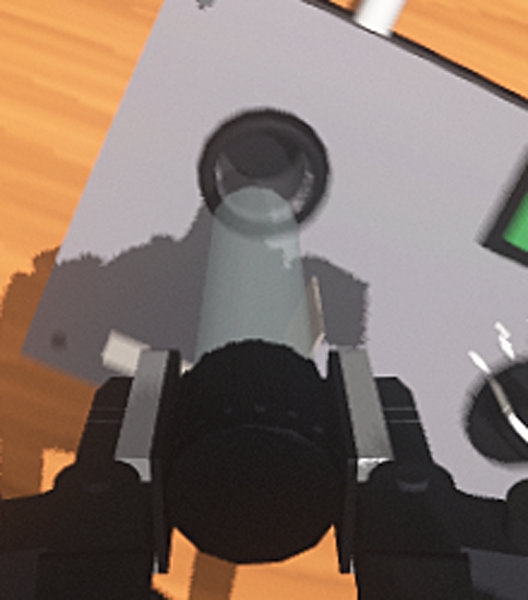

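{"op": "arm_command", "data": {"series": [[0,0,0,0,0,0,0],[0,0,0,0,0,0,0],[0,0,0,0,0,0,0],[0,0,0,0,0,0,0],[0,0,0,0,0,0,0]]}}

```text
time_s: 9.85
eef_pos: [0.588, 0.2338, 0.2772]
eef_rot: [-0.0, 0.986, 0.17, 0.001]
wrist_force: [-0.8, 0.0, -0.9]
opening: 0.316
```

Run:
```python
from bench import *
from h import *
p,d=camera("wrist");m=camera_model("wrist");K=m["K"];v,u=np.mgrid[:480,:640];o=ctrl.get_obs()
W=fish(K,m["position"],m["attitude"],u,v,d.astype(float))
def st(n,k):
    q=W[k]
    if len(q)<5:print(n,len(q));return
    a=cv2.minAreaRect(q[:,:2].astype(np.float32)*1000);print(n,len(q),q.mean(0).round(4),np.round(np.r_[a[0],a[1],a[2]],1))
near=np.hypot(W[...,0]-.588,W[...,1]-.2345)<.05
st("collar",near&(W[...,2]>.066)&(W[...,2]<.09))
for z in (.12,.14,.16,.18): st("glass %.2f"%z,near&(abs(W[...,2]-z)<.01))
print(np.percentile(W[(np.hypot(W[...,0]-.56,W[...,1]-.17)<.05)][:,2],[5,50,95]))
q,d2=camera("side");W=world(camera_model("side"),d2);near=np.hypot(W[...,0]-.588,W[...,1]-.2345)<.05
for z in (.12,.14,.16,.18): st("side glass %.2f"%z,near&(abs(W[...,2]-z)<.01))
print(o["time_s"],o["eef_pos"],o["eef_rot"].round(4),o["dq"].round(3))
```

```text
collar 825 [0.5972 0.2381 0.0694] [593.9 236.5  37.5  43.2  18.3]
glass 0.12 285 [0.5973 0.2377 0.1215] [595.7 236.2   8.8  23.1  12.2]
glass 0.14 401 [0.5974 0.2375 0.1406] [595.  236.4  10.9  23.3  17.2]
glass 0.16 587 [0.597  0.2358 0.1608] [593.9 235.4  13.9  27.1  20.7]
glass 0.18 780 [0.597  0.2359 0.1802] [594.3 235.   12.8  26.4  15.9]
[0.05889468 0.06032091 0.2805657 ]
side glass 0.12 123 [0.5813 0.2395 0.1209] [582.4 237.3  23.7  13.   56.1]
side glass 0.14 136 [0.5812 0.2395 0.1404] [582.7 236.7  24.3  14.6  58.8]
side glass 0.16 153 [0.5817 0.2383 0.1602] [582.9 235.2  26.5  15.8  58.8]
side glass 0.18 159 [0.5816 0.2385 0.1796] [582.4 235.3  26.7  16.7  60.2]
9.9 [0.58776355 0.23390139 0.27684309] [0.000e+00 9.855e-01 1.697e-01 8.000e-04] [ 0.004  0.007  0.005  0.    -0.001  0.002]
```

{"op": "arm_command", "data": {"series": [[0.003,-0.001,0,0,0,0,0],[0.003,-0.001,0.015,0,0,0,0],[0.003,-0.001,0.03,0,0,0,0],[0.003,-0.001,0.045,0,0,0,0],[0.003,-0.001,0.055,0,0,0,0]]}}

```text
time_s: 10.45
eef_pos: [0.5888, 0.2361, 0.2178]
eef_rot: [0.0, 0.985, 0.17, -0.002]
wrist_force: [0.5, 1.1, -1.0]
opening: 0.309
```

{"op": "arm_command", "data": {"series": [[0,0,0.01,0,0,0,0],[0,0,0.018,0,0,0,0],[0,0,0.026,0,0,0,0],[0,0,0.034,0,0,0,0],[0,0,0.034,0,0,0,0]]}}

```text
time_s: 10.95
eef_pos: [0.5893, 0.2361, 0.1855]
eef_rot: [0.0, 0.985, 0.17, -0.001]
wrist_force: [0.4, -0.1, -0.7]
opening: 0.309
```

No contact so far; I'll creep the last few millimetres.

{"op": "arm_command", "data": {"series": [[0,0,0.001,0,0,0,0],[0,0,0.002,0,0,0,0],[0,0,0.003,0,0,0,0],[0,0,0.004,0,0,0,0],[0,0,0.004,0,0,0,0]]}}

```text
time_s: 11.45
eef_pos: [0.5901, 0.2363, 0.1832]
eef_rot: [0.0, 0.985, 0.17, 0.0]
wrist_force: [0.5, 0.0, 0.7]
opening: 0.308
```

{"op": "arm_command", "data": {"series": [[0,0,0.001,0,0,0,0],[0,0,0.002,0,0,0,0],[0,0,0.003,0,0,0,0],[0,0,0.003,0,0,0,0],[0,0,0.003,0,0,0,0]]}}

```text
time_s: 11.95
eef_pos: [0.5912, 0.2367, 0.1831]
eef_rot: [-0.0, 0.985, 0.17, 0.002]
wrist_force: [-3.3, -0.4, 13.8]
opening: 0.311
```

{"op": "arm_command", "data": {"series": [[0,0,-0.002,0,0,0,0.05],[0,0,-0.002,0,0,0,0.06],[0,0,-0.002,0,0,0,0.07],[0,0,-0.002,0,0,0,0.07],[0,0,-0.002,0,0,0,0.07]]}}

```text
time_s: 12.45
eef_pos: [0.5897, 0.2362, 0.1814]
eef_rot: [0.0, 0.985, 0.17, -0.0]
wrist_force: [0.4, 0.1, 0.3]
opening: 0.817
```

{"op": "arm_command", "data": {"series": [[0,0,-0.02,0,0,0,0.07],[0,0,-0.05,0,0,0,0.07],[0,0,-0.09,0,0,0,0.07],[0,0,-0.11,0,0,0,0.07],[0,0,-0.12,0,0,0,0.07]]}}

```text
time_s: 12.95
eef_pos: [0.5908, 0.2365, 0.3047]
eef_rot: [-0.0, 0.985, 0.17, 0.002]
wrist_force: [-0.7, -0.6, -0.5]
opening: 0.812
```

Run:
```python
from bench import *
from h import *
q,d2=camera("side");o=ctrl.get_obs();M=rot(o["eef_rot"]).as_matrix();print(o["time_s"],o["eef_pos"],o["opening"],(M.T@(np.array([.534,.107,.30])-o["eef_pos"])).round(4))
W=world(camera_model("side"),d2);near=np.hypot(W[...,0]-.588,W[...,1]-.2345)<.04
k=near&(W[...,2]>.118)&(W[...,2]<.16);print(W[k].mean(0),W[k][:,2].max())
cv2.imwrite("pics/s3.png",cv2.resize(q[180:380,150:370],(440,400))[:,:,::-1])
```

```text
13.0 [0.59082621 0.23650849 0.30507741] 0.8171550594911704 [-0.097   0.103   0.0047]
[0.58695251 0.24123113 0.13573299] 0.1460725937725219
```

View pics/s3.png

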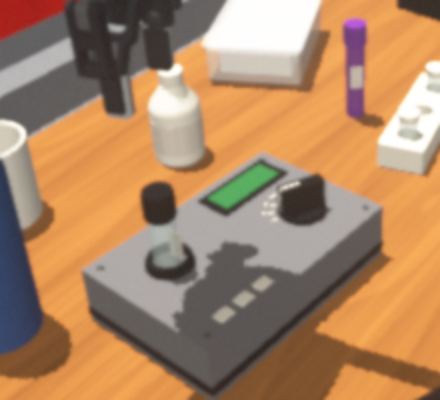

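The tube stands upright in the collar (≈158,225), free of the fingers, with its cap top at about 0.145 m. On to the selector.

{"op": "arm_command", "data": {"series": [[-0.022,0.023,0,0,0,-8.5,0.05],[-0.045,0.048,0,0,0,-17,0.05],[-0.07,0.074,0,0,0,-25.5,0.05],[-0.09,0.095,0,0,0,-34,0.05],[-0.097,0.103,0,0,0,-42.5,0.05]]}}

```text
time_s: 13.5
eef_pos: [0.5313, 0.1047, 0.2998]
eef_rot: [-0.001, 0.856, 0.517, -0.002]
wrist_force: [0.4, 1.2, -0.0]
opening: 0.585
```

{"op": "arm_command", "data": {"series": [[0,0,0.03,0,0,-0.6,0.05],[0,0,0.07,0,0,-0.6,0.05],[0,0,0.09,0,0,-0.6,0.05],[0,0,0.09,0,0,-0.6,0.05],[0,0,0.09,0,0,-0.6,0.05]]}}

```text
time_s: 14.0
eef_pos: [0.5326, 0.1067, 0.2111]
eef_rot: [-0.001, 0.854, 0.52, -0.001]
wrist_force: [0.9, -0.0, 0.3]
opening: 0.584
```

Run:
```python
from bench import *
from h import *
p,d=camera("wrist");m=camera_model("wrist");K=m["K"];v,u=np.mgrid[:480,:640];o=ctrl.get_obs()
W=fish(K,m["position"],m["attitude"],u,v,d.astype(float))
k=(np.hypot(W[...,0]-.534,W[...,1]-.107)<.04)&(abs(W[...,2]-.094)<.005);q=W[k];a=cv2.minAreaRect(q[:,:2].astype(np.float32)*1000);print(len(q),np.round(np.r_[a[0],a[1],a[2]],1))
M=rot(o["eef_rot"]).as_matrix();print(o["eef_pos"],o["q"].round(3),o["opening"],M.round(3))
t=np.array([a[0][0]/1000,a[0][1]/1000,o["eef_pos"][2]]);print((M.T@(t-o["eef_pos"])).round(4))
cv2.imwrite("pics/w4.png",p[:,:,::-1])
```

```text
1955 [537.8 108.5  46.3  13.9  62.4]
[0.53340855 0.10674341 0.21233299] [-0.021  0.214  1.766 -0.     1.161  0.456] 0.586437899679126 [[ 0.459  0.889  0.   ]
 [ 0.889 -0.459 -0.   ]
 [ 0.     0.    -1.   ]]
[0.0036 0.0031 0.    ]
```

View pics/w4.png

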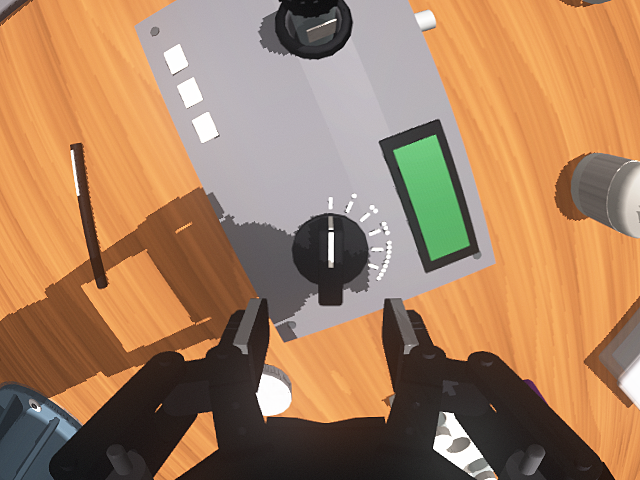

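{"op": "arm_command", "data": {"series": [[0.003,0.003,0.0,0,0,0,0.05],[0.003,0.003,0.03,0,0,0,0.05],[0.003,0.003,0.055,0,0,0,0.05],[0.003,0.003,0.069,0,0,0,0.05],[0.003,0.003,0.069,0,0,0,0.05]]}}

```text
time_s: 14.55
eef_pos: [0.5364, 0.1081, 0.1417]
eef_rot: [-0.001, 0.854, 0.52, -0.001]
wrist_force: [-0.7, -0.3, 0.3]
opening: 0.591
```

{"op": "arm_command", "data": {"series": [[0,0,0,0,0,0,0.03],[0,0,0,0,0,0,0.02],[0,0,0,0,0,0,0.0],[0,0,0,0,0,0,0.0],[0,0,0,0,0,0,0.0]]}}

```text
time_s: 15.05
eef_pos: [0.5367, 0.1089, 0.1447]
eef_rot: [-0.001, 0.854, 0.52, 0.0]
wrist_force: [-7.4, 3.0, 9.5]
opening: 0.151
```

{"op": "arm_command", "data": {"series": [[0,0,0,0,0,0,0],[0,0,0,0,0,0,0],[0,0,0,0,0,0,0],[0,0,0,0,0,0,0],[0,0,0,0,0,0,0]]}}

```text
time_s: 15.55
eef_pos: [0.5367, 0.1089, 0.1447]
eef_rot: [-0.001, 0.854, 0.52, 0.0]
wrist_force: [-7.9, 3.2, 9.6]
opening: 0.15
```

```bash
cat > s.py <<'E'
from bench import *
from h import *
o=ctrl.get_obs();M=rot(o["eef_rot"]).as_matrix();print(o["time_s"],o["eef_pos"].round(4),"phi",np.degrees(np.arctan2(M[1,0],M[0,0])).round(2),"q6",o["q"][5].round(4),"F",o["wrist_force"].round(1),"T",o["torque"].round(3),"eff6",o["joint_efforts"][5].round(3),o["opening"].round(3))
E
python3 s.py
```

```text
Traceback (most recent call last):
  File "s.py", line 3, in <module>
    o=ctrl.get_obs();M=rot(o["eef_rot"]).as_matrix();print(o["time_s"],o["eef_pos"].round(4),"phi",np.degrees(np.arctan2(M[1,0],M[0,0])).round(2),"q6",o["q"][5].round(4),"F",o["wrist_force"].round(1),"T",o["torque"].round(3),"eff6",o["joint_efforts"][5].round(3),o["opening"].round(3))
                                                                                                                                                                                                                                                                       ^^^^^^^^^^^^^^^^^^
AttributeError: 'float' object has no attribute 'round'
```

{"op": "arm_command", "data": {"series": [[0,-0.0005,-0.001,0,0,0,0],[0,-0.001,-0.002,0,0,0,0],[0,-0.001,-0.002,0,0,0,0],[0,-0.001,-0.002,0,0,0,0],[0,-0.001,-0.002,0,0,0,0]]}}

```text
time_s: 16.05
eef_pos: [0.5365, 0.1089, 0.1448]
eef_rot: [-0.0, 0.854, 0.52, 0.001]
wrist_force: [2.6, 5.3, -6.8]
opening: 0.152
```

```bash
sed -i 's/o\["opening"\].round(3)/o["opening"]/' s.py; python3 s.py
```

```text
16.05 [0.5365 0.1089 0.1448] phi 62.68 q6 0.4593 F [ 2.6  5.3 -6.8] T [ 0.789 -0.457  0.002] eff6 0.024 0.15166632158279264
```

{"op": "arm_command", "data": {"series": [[0,0,0.0005,0,0,1.5,0],[0,0,0.0008,0,0,3.5,0],[0,0,0.0008,0,0,5.5,0],[0,0,0.0008,0,0,5.5,0],[0,0,0.0008,0,0,5.5,0]]}}

```text
time_s: 16.55
eef_pos: [0.5366, 0.1088, 0.1447]
eef_rot: [0.0, 0.878, 0.479, 0.001]
wrist_force: [-0.1, 5.1, 0.6]
opening: 0.147
```

```bash
python3 s.py
```

```text
16.55 [0.5366 0.1088 0.1447] phi 57.22 q6 0.5547 F [-0.1  5.1  0.6] T [ 0.883 -0.071  0.163] eff6 0.182 0.147316873831712
```

{"op": "arm_command", "data": {"series": [[0,0,0,0,0,2,0],[0,0,0,0,0,4,0],[0,0,0,0,0,5.5,0],[0,0,0,0,0,5.5,0],[0,0,0,0,0,5.5,0]]}}

```text
time_s: 17.05
eef_pos: [0.5368, 0.1086, 0.1447]
eef_rot: [0.0, 0.9, 0.436, 0.001]
wrist_force: [1.0, 4.7, 1.6]
opening: 0.148
```

```bash
python3 s.py
```

```text
17.05 [0.5368 0.1086 0.1447] phi 51.7 q6 0.6511 F [1.  4.7 1.6] T [ 0.81  -0.184  0.115] eff6 0.135 0.14754777416952064
```

{"op": "arm_command", "data": {"series": [[0,0,0,0,0,2,0],[0,0,0,0,0,4,0],[0,0,0,0,0,5.5,0],[0,0,0,0,0,5.5,0],[0,0,0,0,0,5.5,0]]}}

```text
time_s: 17.55
eef_pos: [0.5369, 0.1085, 0.1447]
eef_rot: [0.0, 0.92, 0.392, 0.001]
wrist_force: [2.5, 4.2, 1.5]
opening: 0.147
```

```bash
python3 s.py
```

```text
17.55 [0.5369 0.1085 0.1447] phi 46.2 q6 0.747 F [2.5 4.2 1.5] T [ 0.768 -0.375  0.099] eff6 0.099 0.14714727631076951
```

{"op": "arm_command", "data": {"series": [[0,0,0,0,0,2,0],[0,0,0,0,0,4,0],[0,0,0,0,0,5.5,0],[0,0,0,0,0,5.5,0],[0,0,0,0,0,5.5,0]]}}

```text
time_s: 18.05
eef_pos: [0.537, 0.1084, 0.1447]
eef_rot: [0.0, 0.938, 0.348, 0.001]
wrist_force: [3.4, 3.6, 3.4]
opening: 0.153
```

```bash
python3 s.py
```

```text
18.05 [0.537  0.1084 0.1447] phi 40.72 q6 0.8426 F [3.4 3.6 3.4] T [ 0.627 -0.605  0.092] eff6 0.096 0.15269734027053047
```

Torque fell from 0.163 to 0.092 over 22°, as the detent model predicts; click 1 should come with the next step.

{"op": "arm_command", "data": {"series": [[0,0,0,0,0,1,0],[0,0,0,0,0,2.5,0],[0,0,0,0,0,4,0],[0,0,0,0,0,4,0],[0,0,0,0,0,4,0]]}}

```text
time_s: 18.55
eef_pos: [0.5371, 0.1083, 0.1447]
eef_rot: [0.001, 0.949, 0.315, 0.001]
wrist_force: [3.8, 4.3, 2.9]
opening: 0.145
```

```bash
python3 s.py
```

```text
18.55 [0.5371 0.1083 0.1447] phi 36.73 q6 0.9122 F [3.8 4.3 2.9] T [ 0.589 -0.634  0.177] eff6 0.197 0.14532483131881296
```

{"op": "arm_command", "data": {"series": [[0,0,0,0,0,2,0],[0,0,0,0,0,4,0],[0,0,0,0,0,6,0],[0,0,0,0,0,6,0],[0,0,0,0,0,6,0]]}}

```text
time_s: 19.05
eef_pos: [0.5372, 0.1081, 0.1447]
eef_rot: [0.001, 0.964, 0.265, 0.001]
wrist_force: [4.0, 3.1, 2.1]
opening: 0.152
```

```bash
python3 s.py
```

```text
19.05 [0.5372 0.1081 0.1447] phi 30.77 q6 1.0163 F [4.  3.1 2.1] T [ 0.305 -0.827  0.147] eff6 0.163 0.15171395838595417
```

{"op": "arm_command", "data": {"series": [[0,0,0,0,0,2,0],[0,0,0,0,0,4,0],[0,0,0,0,0,6,0],[0,0,0,0,0,6,0],[0,0,0,0,0,6,0]]}}

```text
time_s: 19.55
eef_pos: [0.5373, 0.1079, 0.1447]
eef_rot: [0.001, 0.977, 0.214, 0.001]
wrist_force: [4.4, 0.5, 1.5]
opening: 0.15
```

```bash
python3 s.py
```

```text
19.55 [0.5373 0.1079 0.1447] phi 24.77 q6 1.1211 F [4.4 0.5 1.5] T [ 0.2   -0.873  0.088] eff6 0.12 0.14998820284268
```

{"op": "arm_command", "data": {"series": [[0,0,0,0,0,2,0],[0,0,0,0,0,4,0],[0,0,0,0,0,6,0],[0,0,0,0,0,6,0],[0,0,0,0,0,6,0]]}}

```text
time_s: 20.05
eef_pos: [0.5374, 0.1077, 0.1447]
eef_rot: [0.001, 0.987, 0.163, 0.001]
wrist_force: [5.4, 1.4, 2.0]
opening: 0.148
```

```bash
python3 s.py
```

```text
20.05 [0.5374 0.1077 0.1447] phi 18.76 q6 1.2258 F [5.4 1.4 2. ] T [ 0.    -0.955  0.096] eff6 0.089 0.1478204563069684
```

Click 1 was felt: torque rose from 0.092 to 0.177. It is falling again ahead of click 2.

{"op": "arm_command", "data": {"series": [[0,0,0,0,0,1,0],[0,0,0,0,0,2.5,0],[0,0,0,0,0,4,0],[0,0,0,0,0,4,0],[0,0,0,0,0,4,0]]}}

```text
time_s: 20.55
eef_pos: [0.5374, 0.1076, 0.1447]
eef_rot: [0.001, 0.992, 0.129, 0.001]
wrist_force: [5.2, 0.8, 1.4]
opening: 0.147
```

```bash
python3 s.py
```

```text
20.55 [0.5374 0.1076 0.1447] phi 14.78 q6 1.2954 F [5.2 0.8 1.4] T [-0.046 -0.962  0.229] eff6 0.213 0.14673853407421647
```

{"op": "arm_command", "data": {"series": [[0,0,0,0,0,2,0],[0,0,0,0,0,4,0],[0,0,0,0,0,6,0],[0,0,0,0,0,6,0],[0,0,0,0,0,6,0]]}}

```text
time_s: 21.05
eef_pos: [0.5374, 0.1074, 0.1447]
eef_rot: [0.001, 0.997, 0.076, 0.001]
wrist_force: [5.9, -0.8, 1.6]
opening: 0.152
```

```bash
python3 s.py
```

```text
21.05 [0.5374 0.1074 0.1447] phi 8.77 q6 1.4003 F [ 5.9 -0.8  1.6] T [-0.294 -0.882  0.148] eff6 0.175 0.15164111028041843
```

{"op": "arm_command", "data": {"series": [[0,0,0,0,0,2,0],[0,0,0,0,0,4,0],[0,0,0,0,0,6,0],[0,0,0,0,0,6,0],[0,0,0,0,0,6,0]]}}

```text
time_s: 21.55
eef_pos: [0.5375, 0.1072, 0.1447]
eef_rot: [0.001, 1.0, 0.024, 0.001]
wrist_force: [4.8, -1.2, 2.3]
opening: 0.142
```

```bash
python3 s.py
```

```text
21.55 [0.5375 0.1072 0.1447] phi 2.77 q6 1.505 F [ 4.8 -1.2  2.3] T [-0.45  -0.911  0.066] eff6 0.134 0.14231890411356013
```

{"op": "arm_command", "data": {"series": [[0,0,0,0,0,2,0],[0,0,0,0,0,4,0],[0,0,0,0,0,6,0],[0,0,0,0,0,6,0],[0,0,0,0,0,6,0]]}}

```text
time_s: 22.05
eef_pos: [0.5375, 0.107, 0.1447]
eef_rot: [0.001, 1.0, -0.028, 0.002]
wrist_force: [5.4, -2.8, 2.1]
opening: 0.151
```

```bash
python3 s.py
```

```text
22.05 [0.5375 0.107  0.1447] phi -3.23 q6 1.6098 F [ 5.4 -2.8  2.1] T [-0.657 -0.921  0.049] eff6 0.1 0.151442290075363
```

Click 2 was felt (0.096 to 0.229). I'm now at 65.9°, just short of click 3, so I'll take small steps.

{"op": "arm_command", "data": {"series": [[0,0,0,0,0,0.5,0],[0,0,0,0,0,1,0],[0,0,0,0,0,1,0],[0,0,0,0,0,1,0],[0,0,0,0,0,1,0]]}}

```text
time_s: 22.55
eef_pos: [0.5375, 0.1069, 0.1447]
eef_rot: [0.001, 0.999, -0.037, 0.001]
wrist_force: [5.3, -2.8, 2.1]
opening: 0.149
```

```bash
python3 s.py
```

```text
22.55 [0.5375 0.1069 0.1447] phi -4.23 q6 1.6271 F [ 5.3 -2.8  2.1] T [-0.632 -0.9    0.139] eff6 0.108 0.148818077997898
```

{"op": "arm_command", "data": {"series": [[0,0,0,0,0,0.5,0],[0,0,0,0,0,0.5,0],[0,0,0,0,0,1,0],[0,0,0,0,0,1,0],[0,0,0,0,0,1,0]]}}

```text
time_s: 23.05
eef_pos: [0.5375, 0.1069, 0.1447]
eef_rot: [0.001, 0.999, -0.046, 0.002]
wrist_force: [4.3, -4.0, 0.7]
opening: 0.153
```

```bash
python3 s.py
```

```text
23.05 [0.5375 0.1069 0.1447] phi -5.22 q6 1.6445 F [ 4.3 -4.   0.7] T [-0.704 -0.86   0.139] eff6 0.167 0.15251635782301284
```

{"op": "arm_command", "data": {"series": [[0,0,0,0,0,0.5,0],[0,0,0,0,0,0.5,0],[0,0,0,0,0,0.5,0],[0,0,0,0,0,0.5,0],[0,0,0,0,0,0.5,0]]}}

```text
time_s: 23.55
eef_pos: [0.5375, 0.1069, 0.1448]
eef_rot: [0.001, 0.999, -0.05, 0.002]
wrist_force: [5.0, -3.3, 1.6]
opening: 0.148
```

Run:
```python
from bench import *
from h import *
t=[];e=[]
for i in range(8):
    p,d=camera("wrist");o=ctrl.get_obs();t.append(o["torque"][2]);e.append(o["joint_efforts"][5])
print(np.mean(t),np.mean(e),np.std(e))
import runpy;runpy.run_path("s.py")
q,d2=camera("side")
cv2.imwrite("pics/w5.png",np.hstack([p[100:400,170:490],cv2.resize(q[180:340,180:350],(320,300))])[:,:,::-1])
```

```text
0.18498833468484424 0.19527952652424574 1.174156417721286e-05
23.95 [0.5375 0.1069 0.1447] phi -5.72 q6 1.6532 F [ 5.8 -3.9  1.1] T [-0.588 -0.861  0.161] eff6 0.195 0.14846319057621232
```

View pics/w5.png

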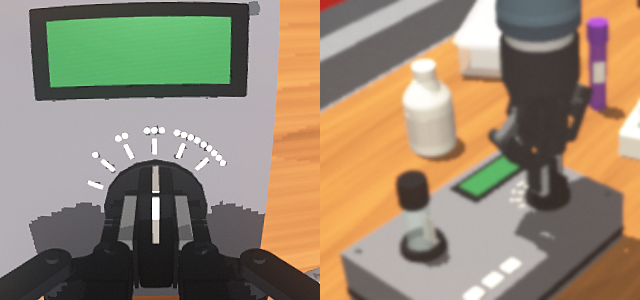

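The white line points at the three-dot mark (≈155,135), the jaws are holding the bar, and the tube is upright in the well. The torque shows the third click has been reached, so I'm handing in.

```bash
python3 -c "
from bench import ctrl
print(ctrl.hand_in())"
```

```text
the job is handed in; nothing more can be done
None
```

The job is handed in, at about 24 s of the 64 s allowed; no verdict was reported.

- **Mixing:** I gripped the tube by its cap and turned it in the air until the tool pointed straight up, within about 0.5°. I then turned it back upright.
- **Placing:** I lowered the tube into the photometer's well until it met the bottom with about 14 N, then let go. The side camera put the cap top at about 145 mm, against 143 mm expected for a seated tube.
- **Selector:** The torque jumped at about 22.5° (0.09 to 0.18 Nm) and at about 45° (0.10 to 0.23 Nm). At the third click the last-joint effort rose from 0.10 to 0.195 Nm. The tool stands 68.4° from off, about 1° past the nominal third click and well short of the fourth at 90°. The fingers still hold the bar, and its white line points at the three-dot mark.
- **Checks that disagreed:** The cameras differed by 2–4 mm on the well and the knob, so I placed both relative to the tool. Closing on the knob briefly loaded the wrist to about 13 N, and I eased that off before turning.
- **Not checked:** I did not measure the other objects again. Those visible in the last picture (bottle and one purple tube) looked in place.

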